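# Clear the chips and hold the test box gate wide

### The arm

A 6-joint arm with a two-finger parallel gripper is mounted at the origin on a cart in front of the work surface, level with it; the furniture and walls round the work are solid. World frame = base frame: x ahead of the robot, y to its left, z up, the work surface at z = 0. Lengths are in m, angles in degrees, forces in N, time in s.
With the tool pointing down it reaches from about 0.25 to 0.775 m from the base axis. Payload 8.9 kg.
Tool frame: the origin (TCP) lies at the very end of the fingers, on their centre line; the grasp point (between the pads) lies 19 mm behind it; z points along the fingers, y is the line along which they close (so a half turn about z gives the same grasp; the last joint's range is limited). The gripper opens to 85 mm and grips with 20 to 120 N. Pads are 22 mm wide; open, the fingers measure 114 mm over their backs; the gripper's body (76 mm by 85 mm) begins 54 mm behind the grasp point. The pads swing forward as they close: fully open they stand 13 mm farther back than shut.
Start: joints at [56.476, 16.656, -8.789, 64.555, 0, 82.019], TCP at [0.226, 0.474, 0.231] pointing down, gripper open.
Joint ranges: [-144.48, 144.48], [-52.06, 99.96], [-74.48, 78.29], [-112.23, 115.85], [-86.99, 84.42], [-180, 180]. Speed limits (degrees/s): [127.2, 127.2, 159.86, 180, 180, 180].

### API

Orientations are given as a 3x3 rotation matrix whose columns are the frame's x, y, z axes.
In Python, from bench import bot, get_image, nets gives the robot as it stands.
- The arm moves only by the tool move_arm, never from a script. Its argument "series" is a list of rows, each a list of 7 numbers: the turn, a rotation vector about the tool's x, y, z in units of 5 degrees (1.0 is 5 degrees), then the shift along the tool's x, y, z in units of 30 mm (1.0 is 30 mm), then the gripper's target within -1 to 1 (shut at 1, half-way at 0, fully open at -1). A call has 1 to 10 rows; each row is the pose to reach, as a shift and turn from the pose commanded when the call began, along the tool's axes at that moment; what a row does not reach only later rows make up. A row lasts 1/12 s, in which the tool goes at most 41.7 mm and 7.16 degrees, less where a joint would pass 70% of its speed; a pose out of reach is approached as far as the arm can. A call with a gripper value outside its range is refused whole. The fingers move at their own pace and stop on an object; "squeeze" is the grip in N (left out, the last holds). Time passes only in rows, so rows that repeat a pose let the fingers close. It gives the time, the measured TCP pose, the force, the opening and the grip force at its end, in the units of the state.
- bot.observe(): the state, without advancing time (a new reading comes with each control period).
- get_image(name): name is "side" or "top" or "wrist"; returns a dict with "pixels" (400x640x3 uint8, red, green, blue), "range_z" (400x640 float32, m along the optical axis (not along the pixel's ray), 0 where there is no reading), "fx", "fy", "cx", "cy" (pixels), "rvec" (rotation vector, rad) and "tvec" (3), from world to camera coordinates, as OpenCV has them; the wrist camera has in their place "mount" (4x4, takes a point from camera to tool coordinates, whose origin is the TCP and whose axes are the flange's). Camera axes: x right, y down, z forward; pixel columns grow to the right and rows downward; lengths in m; the calibration is good to about 2 mm. A picture is of the moment at which its call begins: read the wrist's pose just before it.
- bot.job_done(): hands the job in; it is judged then, once.
Trained networks look in the newest picture that a camera, given by its name, has taken for a name from the list of things; names that differ only in an ending like _2 or _b are one class to them, and where a whole thing is asked for, a point or a joint stands for the part that bears it (a point fixed in the world has none). Each returns a list of dicts, best first, with "conf" (0 to 1); they miss things now and then, are a little off and sometimes report something else, mostly with a low value. They report only what shows in the picture. A call takes as long as a camera call.
- nets.find_in(camera, name): "at" ([column, row] in pixels, amid what is visible of it).
- nets.pinpoint(camera, name): "at" ([column, row] in pixels: a listed point, or the origin of a listed thing).
The state is a dict: "clock": time; "joint_positions": joint angles; "joint_velocities": joint speeds; "joint_efforts": joint torques, N m; "tcp_pos": TCP position; "ee_rot": TCP orientation; "force": force on the tool from outside, world axes, zero at the start; "torque": the same for the moment, N m; "width": opening from 0.0 (shut) to 1.0 (fully open); "gripper_force": force on a finger pad.
Only numpy, scipy, OpenCV 4.12 (cv2) and the standard library are available. Lean on these libraries where they do the work, as an engineer would, in place of code of your own. Each camera call takes 0.05 s, during which the arm holds its last target. There are 200 camera calls.

### The job

With the scraper block, wipe all four loose chips off the metal apron in front of the test box into the trough at its right (do not touch the chips with the fingers), and stand the scraper back upright on the bench, let go. Then squeeze in the red catch fully, after it the blue one, swing the yellow gate out (its black knob is the grip) past its detent until it stands about square to its closed position, and finish holding it there, because its spring would pull it back. Leave the tools and things lying round about alone.

Things in the scene. Friction and masses are not known exactly. Their poses are not given: they have to be found in the camera images.
- test_box: Fixed grey open-topped test box, green board inside. Origin: underside, at the closed gate's inner face. x: from apron to box, y: left, z up; offsets below in this frame, mm, heights over the bench. Apron x -180 to -22, y -110 to 130. Yellow gate 12 thick, 24 to 74 high, y -100 to 110. Beam behind, x 11 to 53, 75 high. Detent post left of the hinge, y 128 to 184, 88 high. All under 118..
- apron (a point): centre of the apron's top surface, 20 above the bench (box frame x -99, y 10)
- trough (a point): centre of the trough's floor, 3 above the bench (box frame x -95, y -145). The trough runs along the apron's right edge (y -110 to -180, x -180 to -10), open at the top; its outer walls are 4 thick, 16 high, lower than the apron, so a scraper at apron height passes over them.
- red_catch_grip (a point): middle of the red catch (box frame x 32, y -50, 102 high), further from the hinge: two red upright tabs, 6 thick, 24 wide (x), 80 to 111 high, outer faces 48 apart along y. Squeezed together along y (about 6 N, both move equally) to 32 apart they draw a steel tongue off the gate's keeper and stay in. They stand on a guide plate whose top is 80 high.
- blue_catch_grip (a point): middle of the blue catch, the same as the red one, nearer the hinge (box frame x 32, y +50, 102 high)
- red_catch_tab (a joint): travel of each red tab: 0 m shut, 0.008 m fully squeezed; the gate is free of it from about 0.005; stays where it is left
- blue_catch_tab (a joint): travel of each blue tab, the same
- gate_hinge (a point): point on the gate's vertical hinge axis, 100 above the bench (box frame x -6, y 110)
- gate_knob (a point): grip point, 100 above the bench, on the axis of the gate's round black upright knob, 18 in diameter, from 62 to 118 high; on a bracket in front of the gate. With the gate shut it is at box frame x -50, y -20, 137 from the hinge axis; moves with the gate
- gate_panel (a joint): gate angle: 0 shut, grows as its free right end swings out towards the robot and round to the left (clockwise from above), stop at 1.6 rad. A light spring closes it (1 to 3 N at the knob); a sprung detent resists from 0.35 to 0.6 rad (5 to 9 N at the knob). Let go beyond that, it swings back and rests against the detent at about 0.8.
- scraper: scraper block, 200 g. Origin: centre of its underside; x along the blade. Foot with rubber lip 120 (x) x 26 (y) x 25 high; on it an orange upright handle 36 (x) x 22 (y), from 24 to 86 high. Starts standing on the bench.
- scraper_grip (a point): in the scraper's handle, 66 above its underside: grip here across y (22 wide)
- chip0: loose aluminium offcut, about 22x14x8, 12 g; origin at its underside; lies on the apron
- chip1: loose brass offcut, about 22x14x8, 12 g; origin at its underside; lies on the apron
- chip2: loose steel offcut, about 22x14x8, 12 g; origin at its underside; lies on the apron
- chip3: loose copper offcut, about 22x14x8, 12 g; origin at its underside; lies on the apron
- tape: bystander: black roll of insulating tape lying flat, 66x66x18
- pen: bystander: white and blue marker pen lying down, 16x126x16
- cutters: bystander: red-handled side cutters lying flat, 49x133x12
- driver: bystander: screwdriver with orange handle lying down, 26x175x26
- tin: bystander: flat round yellow tin, 52x52x24

How it is judged:
By the outcome, as a careful person would: the job done as asked, in the order asked, and still so for the second after the job is handed in, while the arm keeps its last pose, push and grip.
It also fails if it takes over 72 s, if anything falls off the work surface, if the arm or the gripper's body presses on something with over 40 N, if the wrist force passes 120 N, or if a joint passes its speed limit or range.

## Working session

There is one attempt and no reset: what is moved stays moved. The work goes in short steps, Python scripts to look and compute and a tool call to move; the robot and the scene stay as the last step left them, time stands still between calls to the robot, and variables do not carry over. Pictures are saved under pics/ and viewed, at most 10 in all, crops included, and the job is handed in when it is done.

Besides the shell and the picture viewer there is one more tool, called as name(argument=value, ...) on one line, values as JSON. move_arm: Moves the arm, as the interface text tells. Its arguments: {"type":"object","properties":{"series":{"type":"array"},"squeeze":{"type":"number"}},"required":["series"]}

```bash
mkdir -p pics; ls; cat > h.py <<'E'
import numpy as np, cv2
from bench import bot, get_image, nets
def cam(name):
    s=bot.observe(); im=get_image(name)
    if 'mount' in im:
        T=np.eye(4);T[:3,:3]=np.array(s['ee_rot']);T[:3,3]=s['tcp_pos']
        im['c2w']=T@np.array(im['mount'])
    else:
        R=cv2.Rodrigues(np.array(im['rvec'],float))[0];t=np.array(im['tvec'],float).ravel()
        T=np.eye(4);T[:3,:3]=R.T;T[:3,3]=-R.T@t;im['c2w']=T
    return im
def ray(im,uv):
    d=np.array([(uv[0]-im['cx'])/im['fx'],(uv[1]-im['cy'])/im['fy'],1.])
    return im['c2w'][:3,3],im['c2w'][:3,:3]@d
def atz(im,uv,z):
    o,d=ray(im,uv);return o+d*(z-o[2])/d[2]
def cloud(im):
    v,u=np.mgrid[:400,:640];z=im['range_z']
    P=np.stack([(u-im['cx'])/im['fx']*z,(v-im['cy'])/im['fy']*z,z],-1)
    return P@im['c2w'][:3,:3].T+im['c2w'][:3,3]
def save(im,n): cv2.imwrite('pics/'+n,cv2.cvtColor(im['pixels'],cv2.COLOR_RGB2BGR))
E
python3 - <<'E'
from h import *
for c in ['top','side']:
    im=cam(c);save(im,c+'0.png')
    H={'apron':.02,'trough':.003,'red_catch_grip':.102,'blue_catch_grip':.102,'gate_hinge':.1,'gate_knob':.1,'scraper':0,'scraper_grip':.066,'chip0':.02,'chip1':.02,'chip2':.02,'chip3':.02,'test_box':0,'tape':0,'pen':0,'cutters':0,'driver':0,'tin':0}
    for n,z in H.items():
        for d in nets.pinpoint(c,n)[:2]:
            print(c,n,round(d['conf'],2),np.round(d['at']),np.round(atz(im,d['at'],z)[:2],4))
print(bot.observe()['clock'])
E
```

```text
pics
top apron 0.97 [292. 213.] [0.5187 0.0171]
top trough 0.83 [342. 202.] [ 0.5521 -0.1401]
top trough 0.16 [292. 207.] [0.5406 0.0176]
top red_catch_grip 0.76 [303. 164.] [ 0.6553 -0.0235]
top blue_catch_grip 0.6 [268. 171.] [0.6362 0.0828]
top blue_catch_grip 0.57 [361. 154.] [ 0.6837 -0.196 ]
top gate_hinge 0.58 [254. 187.] [0.5899 0.1255]
top gate_hinge 0.55 [359. 154.] [ 0.6827 -0.1925]
top gate_knob 0.95 [297. 196.] [ 0.5603 -0.0022]
top gate_knob 0.49 [376. 266.] [ 0.3474 -0.2295]
top scraper 0.97 [415. 226.] [ 0.4732 -0.3665]
top scraper_grip 0.84 [422. 226.] [ 0.4664 -0.3744]
top scraper_grip 0.54 [276. 207.] [0.5331 0.0606]
top chip0 0.61 [301. 166.] [ 0.6677 -0.0141]
top chip0 0.57 [276. 203.] [0.5515 0.0652]
top chip1 0.61 [301. 166.] [ 0.6677 -0.0141]
top chip1 0.57 [276. 203.] [0.5515 0.0652]
top chip2 0.61 [301. 166.] [ 0.6677 -0.0141]
top chip2 0.57 [276. 203.] [0.5515 0.0652]
top chip3 0.61 [301. 166.] [ 0.6677 -0.0141]
top chip3 0.57 [276. 203.] [0.5515 0.0652]
top test_box 0.9 [291. 182.] [0.6229 0.0181]
top test_box 0.34 [180. 219.] [0.5111 0.3677]
top tape 0.67
[... 807 characters left out ...]
[ 0.3449 -0.2558]
side scraper_grip 0.73 [335. 169.] [ 0.468 -0.372]
side chip0 0.5 [286. 227.] [ 0.6592 -0.0472]
side chip0 0.47 [324. 246.] [0.5358 0.0665]
side chip1 0.5 [286. 227.] [ 0.6592 -0.0472]
side chip1 0.47 [324. 246.] [0.5358 0.0665]
side chip2 0.5 [286. 227.] [ 0.6592 -0.0472]
side chip2 0.47 [324. 246.] [0.5358 0.0665]
side chip3 0.5 [286. 227.] [ 0.6592 -0.0472]
side chip3 0.47 [324. 246.] [0.5358 0.0665]
side test_box 0.85 [300. 244.] [0.6139 0.0234]
side tape 0.83 [398. 294.] [0.3342 0.2736]
side pen 0.41 [369. 195.] [ 0.3425 -0.2676]
side cutters 0.5 [311. 214.] [ 0.57   -0.1506]
side driver 0.64 [286. 209.] [ 0.6626 -0.1911]
side tin 0.45 [355. 166.] [ 0.3686 -0.5153]
1.9
```

```bash
python3 - <<'E'
import cv2
a=cv2.imread('pics/top0.png')[130:300,160:480]
cv2.imwrite('pics/top0c.png',cv2.resize(a,None,fx=2.5,fy=2.5,interpolation=cv2.INTER_CUBIC))
E
```

```text
(no output)
```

View pics/top0c.png

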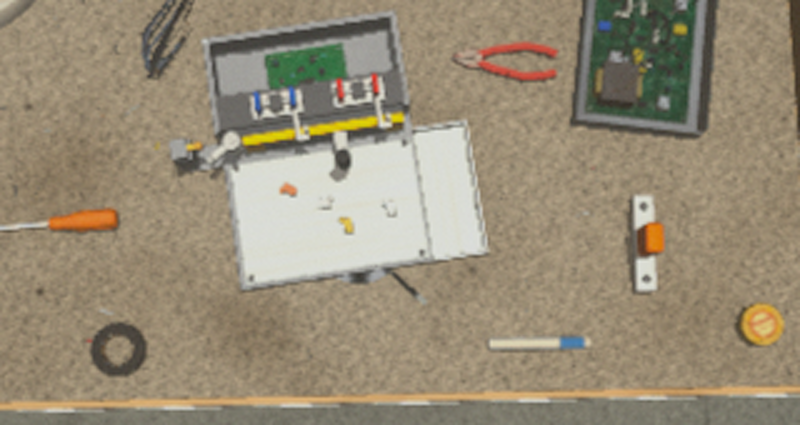

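```bash
cat >> h.py <<'E'
def Rz(deg):
    "tool down, tool x axis at yaw deg in world; y = perpendicular"
    a=np.radians(deg);x=np.array([np.cos(a),np.sin(a),0]);z=np.array([0,0,-1.]);return np.stack([x,np.cross(z,x),z],1)
def plan(pos,yaw=None,base=None):
    s=bot.observe();R=np.array(s['ee_rot']);p=np.array(s['tcp_pos'])
    if base is not None: p=np.array(base)
    d=R.T@(np.array(pos)-p)/.03
    r=np.zeros(3)
    if yaw is not None:
        r=cv2.Rodrigues(R.T@Rz(yaw))[0].ravel()/np.radians(5)
    print('row',np.round(np.r_[r,d],2),'dist',np.linalg.norm(d)*30)
E
python3 - <<'E'
from h import *
s=bot.observe();print(np.round(s['ee_rot'],3),s['tcp_pos'],s['clock'],s['width'])
im=cam('top')
for n,(x,y) in dict(cop=(288,189),st=(325,202),br=(347,225),al=(390,207),apBL=(243,288),apBR=(431,260),apTL=(233,172),apTR=(411,147)).items():
    print(n,atz(im,(x/2.5+160,y/2.5+130),.024 if n[0]!='a' or n=='al' else .02)[:2])
P=cloud(im);m=(abs(P[...,0]-.47)<.12)&(abs(P[...,1]+.37)<.06)
for lo,hi in((.015,.035),(.07,.1)):
    q=P[m&(P[...,2]>lo)&(P[...,2]<hi)][:,:2].astype(np.float32)
    print(len(q),cv2.minAreaRect(q))
# gate top points & beam
px=im['pixels'].astype(int);ye=(px[...,0]>170)&(px[...,1]>130)&(px[...,2]<80)
m=ye&(P[...,2]>.05)&(P[...,2]<.09)&(abs(P[...,1]-.02)<.15)&(P[...,0]>.5)
q=P[m];print(len(q),q.mean(0),np.degrees(np.arctan(np.polyfit(q[:,1],q[:,0],1)[0])))
print(np.round(im['mount'] if 'mount' in im else 0),np.round(get_image('wrist')['mount'],3))
plan([.42,.02,.36],100)
E
```

```text
[[-0.902  0.431 -0.   ]
 [ 0.431  0.902 -0.   ]
 [ 0.    -0.    -1.   ]] [0.22636957 0.47369035 0.23130623] 1.9 0.9989947014833614
cop [0.54303578 0.06749463]
st [0.52574278 0.02173966]
br [ 0.49645165 -0.00507595]
al [ 0.51775022 -0.05873405]
apBL [0.42164584 0.12436303]
apBR [ 0.45123445 -0.10790599]
apTL [0.56657434 0.13630505]
apTR [ 0.59342612 -0.0866668 ]
255 ((0.4675021767616272, -0.3705224096775055), (0.027234463021159172, 0.11845975369215012), 89.41659545898438)
97 ((0.46727460622787476, -0.36993858218193054), (0.022604823112487793, 0.03578585758805275), 87.51054382324219)
185 [0.60825889 0.02889244 0.07410807] -7.724363368251714
0 [[-0.    -0.957 -0.291  0.074]
 [ 1.    -0.    -0.    -0.   ]
 [ 0.    -0.291  0.957 -0.142]
 [ 0.     0.     0.     1.   ]]
row [  0.    -0.    10.89 -12.34 -10.86  -4.29] dist 509.81201200628925
```

```bash
python3 -c "
from h import *
plan([.48,.02,.33],187.5)"
```

```text
row [  0.    -0.    -6.61 -14.15 -10.    -3.29] dist 529.0788940605443
```

move_arm(series=[[0,0,-3,-5,-4,-3.3,-1],[0,0,-6.6,-14.15,-10,-3.3,-1],[0,0,-6.6,-14.15,-10,-3.3,-1],[0,0,-6.6,-14.15,-10,-3.3,-1],[0,0,-6.6,-14.15,-10,-3.3,-1],[0,0,-6.6,-14.15,-10,-3.3,-1],[0,0,-6.6,-14.15,-10,-3.3,-1],[0,0,-6.6,-14.15,-10,-3.3,-1],[0,0,-6.6,-14.15,-10,-3.3,-1],[0,0,-6.6,-14.15,-10,-3.3,-1]])

```text
clock: 2.83
tcp_pos: [0.4146, 0.1356, 0.3085]
ee_rot: [[-0.992, -0.13, 0.001], [-0.13, 0.992, 0.0], [-0.001, 0.0, -1.0]]
force: [1.2, 0.6, 0.2]
width: 1.002
gripper_force: 0.0
```

```bash
python3 -c "
from h import *
s=bot.observe();print(s['clock'],s['tcp_pos'],np.round(s['ee_rot'],3),s['joint_velocities'])
plan([.48,.02,.33],187.5)"
```

```text
2.8333 [0.41455853 0.13557591 0.30854268] [[-0.992 -0.13   0.001]
 [-0.13   0.992  0.   ]
 [-0.001  0.    -1.   ]] [-6.27752757e+01  7.56303792e+00  2.05742775e+01  1.26175082e+01
  5.58306675e-02 -6.22665796e+01]
row [ 0.    0.01 -0.01 -1.66 -4.1  -0.71] dist 134.53919034406073
```

move_arm(series=[[0,0,0,-1.5,-3.7,-0.7,-1],[0,0,0,-1.5,-3.7,-0.7,-1],[0,0,0,-1.5,-3.7,-0.7,-1],[0,0,0,-1.5,-3.7,-0.7,-1],[0,0,0,-1.5,-3.7,-0.7,-1],[0,0,0,-1.5,-3.7,-0.7,-1],[0,0,0,-1.5,-3.7,-0.7,-1]])

```text
clock: 3.42
tcp_pos: [0.4725, 0.0341, 0.3288]
ee_rot: [[-0.991, -0.131, -0.001], [-0.131, 0.991, 0.0], [0.0, 0.0, -1.0]]
force: [0.4, 0.4, 0.8]
width: 0.999
gripper_force: 0.0
```

```bash
python3 - <<'E'
from h import *
im=cam('wrist');save(im,'w1.png')
s=bot.observe();print(s['clock'],s['tcp_pos'],s['joint_velocities'])
np.savez('w1.npz',**{k:np.array(v) for k,v in im.items()})
for n,z in {'apron':.02,'trough':.003,'red_catch_grip':.102,'blue_catch_grip':.102,'gate_hinge':.1,'gate_knob':.1,'test_box':0,'chip0':.02}.items():
    for d in nets.pinpoint('wrist',n)[:4 if 'chip' in n else 1]:
        print(n,round(d['conf'],2),np.round(d['at']),np.round(atz(im,d['at'],z)[:2],4))
plan([.467,-.370,.21],179.4)
E
```

```text
3.4667 [0.47244743 0.03426268 0.32885972] [ 0.36785652 -0.08997521 -0.02105802 -0.03823581  0.00329498 -0.13035968]
apron 0.7 [306. 186.] [0.5111 0.0182]
trough 0.94 [211. 191.] [ 0.5431 -0.1308]
red_catch_grip 0.74 [261. 294.] [ 0.6538 -0.0241]
blue_catch_grip 0.84 [331. 293.] [0.6393 0.0733]
gate_hinge 0.87 [375. 271.] [0.5981 0.1279]
gate_knob 0.91 [281. 245.] [ 0.5767 -0.0042]
test_box 0.79 [301. 243.] [0.6157 0.0222]
chip0 0.66 [256. 182.] [ 0.5143 -0.0572]
chip0 0.54 [309. 195.] [0.5254 0.0248]
chip0 0.53 [334. 212.] [0.5471 0.0678]
chip0 0.48 [288. 175.] [ 0.4978 -0.0107]
row [ -0.     0.     1.62   1.95 -13.31   3.97] dist 420.7369593258426
```

View pics/w1.png

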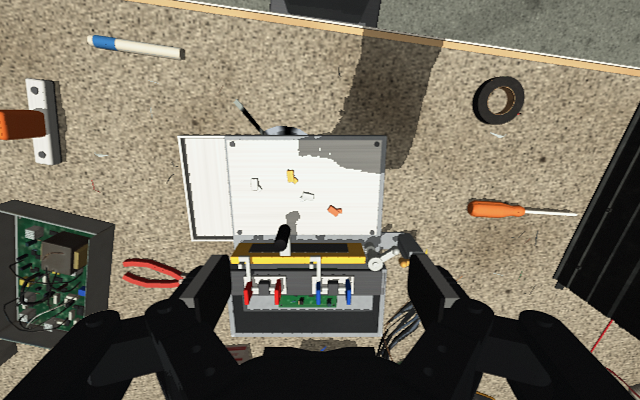

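```bash
cat > fit.py <<'E'
import numpy as np
b=np.array([[-99,10],[-95,-145],[32,-50],[32,50],[-6,110],[-50,-20],[0,0]]*2+[[-99,10],[32,50],[-6,110]])/1e3
w=np.array([[.5111,.0182],[.5431,-.1308],[.6538,-.0241],[.6393,.0733],[.5981,.1279],[.5767,-.0042],[.6157,.0222],
[.5187,.0171],[.5521,-.1401],[.6553,-.0235],[.6362,.0828],[.5899,.1255],[.5603,-.0022],[.6229,.018],[.5181,.0229],[.6386,.0881],[.5876,.1313]])
bc=b-b.mean(0);wc=w-w.mean(0)
a=np.arctan2((bc[:,0]*wc[:,1]-bc[:,1]*wc[:,0]).sum(),(bc*wc).sum())
R=np.array([[np.cos(a),-np.sin(a)],[np.sin(a),np.cos(a)]]);t=w.mean(0)-R@b.mean(0)
if __name__=='__main__':
    print(np.degrees(a),t);print(np.round((w-b@R.T-t)*1e3,1).tolist())
    for c in [[.5143,-.0572],[.5254,.0248],[.5471,.0678],[.4978,-.0107]]:print('chip',np.round(R.T@(np.array(c)-t)*1e3))
E
python3 fit.py
```

```text
9.402168861394832 [0.61585829 0.0233042 ]
[[-5.5, 1.2], [-2.7, 4.5], [-1.8, -3.3], [0.0, -4.6], [6.1, -2.9], [6.9, 0.4], [-0.2, -1.1], [2.1, 0.1], [6.3, -4.8], [-0.3, -2.7], [-3.1, 4.9], [-2.1, -5.3], [-9.5, 2.4], [7.0, -5.3], [1.5, 5.9], [-0.7, 10.2], [-4.4, 0.5]]
chip [-113.  -63.]
chip [-89.  16.]
chip [-61.  55.]
chip [-122.  -14.]
```

move_arm(series=[[0,0,1.6,1.95,-13.3,3,-1],[0,0,1.6,1.95,-13.3,3,-1],[0,0,1.6,1.95,-13.3,3,-1],[0,0,1.6,1.95,-13.3,3,-1],[0,0,1.6,1.95,-13.3,3,-1],[0,0,1.6,1.95,-13.3,3,-1],[0,0,1.6,1.95,-13.3,3,-1],[0,0,1.6,1.95,-13.3,3,-1],[0,0,1.6,1.95,-13.3,3,-1],[0,0,1.6,1.95,-13.3,3,-1]])

```text
clock: 4.7
tcp_pos: [0.4663, -0.3724, 0.2383]
ee_rot: [[-1.0, 0.01, -0.0], [0.01, 1.0, -0.0], [0.0, -0.0, -1.0]]
force: [0.8, 0.4, 0.6]
width: 0.998
gripper_force: 0.0
```

move_arm(series=[[0,0,0,0,0,0,-1],[0,0,0,0,0,0,-1],[0,0,0,0,0,0,-1]])

```text
clock: 4.95
tcp_pos: [0.4666, -0.3697, 0.2386]
ee_rot: [[-1.0, 0.01, -0.001], [0.01, 1.0, 0.001], [0.001, 0.001, -1.0]]
force: [-0.4, 0.5, -0.2]
width: 0.999
gripper_force: 0.0
```

```bash
python3 - <<'E'
from h import *
im=cam('wrist')
s=bot.observe();print(s['clock'],s['tcp_pos'],np.round(s['ee_rot'],3))
P=cloud(im);m=(abs(P[...,0]-.467)<.09)&(abs(P[...,1]+.37)<.05)&(im['range_z']>0)
for lo,hi in((.015,.035),(.078,.095)):
    q=P[m&(P[...,2]>lo)&(P[...,2]<hi)]
    print(len(q),q[:,2].mean(),cv2.minAreaRect(q[:,:2].astype(np.float32)))
E
```

```text
5.0 [ 0.46689695 -0.3692107   0.23911701] [[-1.     0.009  0.   ]
 [ 0.009  1.     0.   ]
 [ 0.     0.    -1.   ]]
1246 0.02459538537843066 ((0.4677712023258209, -0.37184596061706543), (0.025926275178790092, 0.11896126717329025), 89.50884246826172)
730 0.08468545630784048 ((0.46726828813552856, -0.37230050563812256), (0.021780135110020638, 0.03489935025572777), 89.86557006835938)
```

move_arm(series=[[0,0,0,0,-0.1,1.2,-1],[0,0,0,0,-0.1,2.5,-1],[0,0,0,0,-0.1,3.8,-1],[0,0,0,0,-0.1,5,-1],[0,0,0,0,-0.1,6,-1],[0,0,0,0,-0.1,6.4,-1],[0,0,0,0,-0.1,6.4,-1],[0,0,0,0,-0.1,6.4,-1]])

```text
clock: 5.67
tcp_pos: [0.4672, -0.3719, 0.0475]
ee_rot: [[-1.0, 0.008, -0.0], [0.008, 1.0, 0.0], [0.0, 0.0, -1.0]]
force: [0.9, -0.4, -0.1]
width: 1.001
gripper_force: 0.0
```

move_arm(series=[[0,0,0,0,0,0,1],[0,0,0,0,0,0,1],[0,0,0,0,0,0,1],[0,0,0,0,0,0,1],[0,0,0,0,0,0,1],[0,0,0,0,0,0,1],[0,0,0,0,0,0,1],[0,0,0,0,0,0,1],[0,0,0,0,0,0,1],[0,0,0,0,0,0,1]], squeeze=60)

```text
clock: 6.5
tcp_pos: [0.467, -0.3733, 0.0475]
ee_rot: [[-1.0, 0.01, 0.001], [0.01, 1.0, -0.001], [-0.001, -0.001, -1.0]]
force: [-1.1, 0.5, 6.3]
width: 0.251
gripper_force: 61.2
```

```bash
python3 - <<'E'
from h import *
im=dict(np.load('w1.npz'));P=cloud(im)
m=(P[...,2]>.012)&(P[...,2]<.028)&(abs(P[...,0]-.5)<.13)&(abs(P[...,1]-.02)<.16)
mm=cv2.morphologyEx(m.astype(np.uint8),cv2.MORPH_OPEN,np.ones((5,5)))
n,l,st,_=cv2.connectedComponentsWithStats(mm);k=1+np.argmax(st[1:,4])
q=P[l==k];print(len(q),q[:,2].mean(),cv2.minAreaRect(q[:,:2].astype(np.float32)))
# apron edges by line fit: left edge (max y), front edge (min x)
import numpy as np
def edge(rows,sel,ax):
    pts=[]
    for lo in np.arange(*rows):
        s=q[(q[:,1-ax]>=lo)&(q[:,1-ax]<lo+.004)]
        if len(s)>5: pts.append([lo+.002,sel(s[:,ax])])
    p=np.array(pts);f=np.polyfit(p[:,0],p[:,1],1);r=p[:,1]-np.polyval(f,p[:,0]);k=abs(r)<.003
    return np.polyfit(p[k,0],p[k,1],1)
f=edge((-.07,.10,.004),np.min,0);g=edge((.45,.56,.004),np.max,1);h=edge((.47,.57,.004),np.min,1)
print('front x=%.4f y+%.4f'%tuple(f),'left y=%.4f x+%.4f'%tuple(g),'right',h,np.degrees(np.arctan([-f[0],g[0],h[0]])))
g2=P[(P[...,2]>.068)&(P[...,2]<.078)&(P[...,0]>.57)&(P[...,0]<.67)&(abs(P[...,1]-.02)<.13)]
print(len(g2),cv2.minAreaRect(g2[:,:2].astype(np.float32)))
s=bot.observe();print(s['clock'],s['tcp_pos'],s['width'],s['gripper_force'])
E
```

```text
16109 0.020201065593760233 ((0.5216140747070312, 0.01917874813079834), (0.171132892370224, 0.24009495973587036), 7.524405479431152)
front x=-0.1320 y+0.4379 left y=0.1294 x+0.0720 right [ 0.12864543 -0.16786061] [7.51723506 7.3742832  7.33057765]
3453 ((0.6205199956893921, 0.035859137773513794), (0.09741498529911041, 0.22840802371501923), 0.8898084163665771)
6.5 [ 0.4670269  -0.37327007  0.04748757] 0.2507194050849324 61.18827223777771
```

```bash
python3 - <<'E'
from h import *
A=np.radians(7.45);R=np.array([[np.cos(A),-np.sin(A)],[np.sin(A),np.cos(A)]]);t=np.array([.6165,.0215])
im=dict(np.load('w1.npz'))
for im in (im,cam('side')):
    P=cloud(im);B=(P[...,:2]-t)@R
    m=(B[...,0]>-.062)&(B[...,0]<-.016)&(abs(B[...,1]+.02)<.03)&(P[...,2]>.026)
    q=np.c_[B[m],P[m][:,2]]*1e3
    for a in range(-62,-14,6):
        s=q[(q[:,0]>=a)&(q[:,0]<a+6)]
        if len(s): print(a,len(s),np.round(s[:,1].min()),np.round(s[:,1].max()),np.round(np.percentile(s[:,2],[0,20,50,80,100])))
plan([.4987,.1049,.19],187.45)
E
```

```text
-62 170 -27.0 -13.0 [ 64.  78.  97. 113. 119.]
-56 101 -28.0 -11.0 [ 65.  92. 117. 118. 120.]
-50 50 -27.0 -11.0 [ 69. 117. 118. 118. 119.]
-44 9 -24.0 -12.0 [ 70.  71. 117. 117. 118.]
-38 10 -15.0 -12.0 [69. 70. 71. 71. 72.]
-32 12 -17.0 -12.0 [70. 70. 70. 71. 71.]
-26 17 -20.0 -12.0 [69. 71. 71. 72. 73.]
-20 33 -27.0 -12.0 [64. 70. 71. 71. 73.]
-62 3 -20.0 -17.0 [ 66.  86. 116. 118. 119.]
-56 33 -24.0 -7.0 [ 62.  73.  95. 114. 120.]
-50 34 -24.0 -8.0 [ 61.  75.  93. 113. 119.]
-44 20 -24.0 -12.0 [ 62.  70.  77. 100. 117.]
-38 7 -28.0 -11.0 [65. 67. 69. 72. 73.]
-32 7 -19.0 -7.0 [63. 66. 72. 72. 73.]
-26 7 -21.0 -10.0 [61. 67. 69. 71. 71.]
-20 4 -21.0 -10.0 [72. 72. 72. 72. 73.]
row [-1.000e-02  1.000e-02 -1.600e+00 -9.100e-01  1.595e+01 -4.760e+00] dist 499.97583305741625
```

move_arm(series=[[0,0,0,0,0,-1,1],[0,0,0,0,0,-2,1],[0,0,0,0,0,-3,1],[0,0,0,0,0,-4,1],[0,0,0,0,0,-4.75,1],[0,0,0,0,0,-4.75,1],[0,0,0,0,0,-4.75,1]])

```text
clock: 7.13
tcp_pos: [0.4672, -0.3734, 0.1902]
ee_rot: [[-1.0, 0.01, 0.001], [0.01, 1.0, -0.001], [-0.001, -0.001, -1.0]]
force: [-0.5, 0.7, -2.4]
width: 0.247
gripper_force: 60.7
```

```bash
python3 -c "
from h import *
s=bot.observe();print(s['tcp_pos'],s['width'])
plan([.4987,.1049,.19],187.45)"
```

```text
[ 0.46720058 -0.37340566  0.19019489] 0.2473127848989866
row [-2.000e-02  1.000e-02 -1.600e+00 -9.000e-01  1.595e+01 -1.000e-02] dist 479.3417993804731
```

Bracket is at 62–72 high; the foot passes beneath. Carry over.

move_arm(series=[[0,0,-0.5,-0.3,1.2,0,1],[0,0,-1,-0.6,2.5,0,1],[0,0,-1.6,-0.9,3.8,0,1],[0,0,-1.6,-0.9,5.1,0,1],[0,0,-1.6,-0.9,6.4,0,1],[0,0,-1.6,-0.9,7.7,0,1],[0,0,-1.6,-0.9,9,0,1],[0,0,-1.6,-0.9,10.3,0,1],[0,0,-1.6,-0.9,11.6,0,1],[0,0,-1.6,-0.9,12.6,0,1]])

```text
clock: 7.97
tcp_pos: [0.4957, 0.0076, 0.1877]
ee_rot: [[-0.991, -0.131, -0.003], [-0.131, 0.991, 0.001], [0.003, 0.001, -1.0]]
force: [0.6, 0.6, -1.9]
width: 0.249
gripper_force: 60.3
```

move_arm(series=[[0,0,0,-0.2,1,0,1],[0,0,0,-0.4,2,0,1],[0,0,0,-0.45,3,0,1],[0,0,0,-0.45,3.3,0,1],[0,0,0,-0.45,3.3,0,1],[0,0,0,-0.45,3.3,0,1]])

```text
clock: 8.47
tcp_pos: [0.497, 0.1046, 0.1882]
ee_rot: [[-0.991, -0.131, -0.002], [-0.131, 0.991, -0.001], [0.002, -0.0, -1.0]]
force: [0.3, 0.3, -2.0]
width: 0.248
gripper_force: 60.6
```

```bash
python3 -c "
from h import *
s=bot.observe();print(s['clock'],s['tcp_pos'],s['width'])
plan([.4987,.1049,.069],187.45)
plan([.5292,-.1281,.069],187.45,[.4987,.1049,.069])"
```

```text
8.4667 [0.49703243 0.10463079 0.18819609] 0.2475441341163224
row [-0.   -0.03  0.02 -0.07  0.    3.97] dist 119.20805390106027
row [-0.   -0.03  0.02  0.01 -7.83  0.  ] dist 234.98776563897957
```

move_arm(series=[[0,0,0,0,0,1,1],[0,0,0,0,0,2,1],[0,0,0,0,0,3,1],[0,0,0,0,0,3.5,1],[0,0,0,0,0,3.8,1],[0,0,0,0,0,3.95,1],[0,0,0,0,0,3.95,1],[0,0,0,0,0,3.95,1]])

```text
clock: 9.13
tcp_pos: [0.4986, 0.1043, 0.0716]
ee_rot: [[-0.992, -0.129, 0.001], [-0.129, 0.992, -0.0], [-0.001, -0.0, -1.0]]
force: [-0.3, -0.0, -1.7]
width: 0.251
gripper_force: 60.5
```

```bash
python3 - <<'E'
from h import *
s=bot.observe();print(s['clock'],s['tcp_pos'],s['force'],s['width'])
im=cam('side');save(im,'s1.png');a=cv2.imread('pics/s1.png')[150:300,200:440]
cv2.imwrite('pics/s1c.png',cv2.resize(a,None,fx=3.3,fy=3.3,interpolation=cv2.INTER_CUBIC))
plan([.5292,-.1281,.069],187.45)
E
```

```text
9.1333 [0.49857322 0.10427555 0.0716034 ] [-0.31905793 -0.02787763 -1.70027321] 0.251310220085261
row [-0.    0.02 -0.   -0.   -7.82  0.1 ] dist 234.51233441537482
```

View pics/s1c.png

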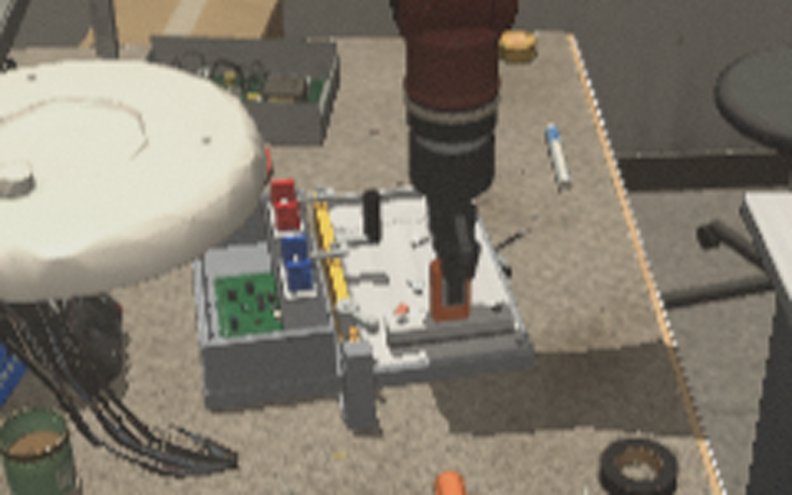

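move_arm(series=[[0,0,0,0,0,0.07,1],[0,0,0,0,-0.4,0.07,1],[0,0,0,0,-0.8,0.07,1],[0,0,0,0,-1.2,0.07,1],[0,0,0,0,-1.6,0.07,1],[0,0,0,0,-2.0,0.07,1],[0,0,0,0,-2.4,0.07,1],[0,0,0,0,-2.8,0.07,1],[0,0,0,0,-3.2,0.07,1],[0,0,0,0,-3.6,0.07,1]])

```text
clock: 10.02
tcp_pos: [0.512, -0.0037, 0.0688]
ee_rot: [[-0.992, -0.13, -0.0], [-0.13, 0.992, 0.0], [0.0, 0.0, -1.0]]
force: [-0.2, 0.3, -2.1]
width: 0.249
gripper_force: 60.5
```

move_arm(series=[[0,0,0,0,-0.3,0,1],[0,0,0,0,-0.6,0,1],[0,0,0,0,-0.9,0,1],[0,0,0,0,-1.2,0,1],[0,0,0,0,-1.5,0,1],[0,0,0,0,-1.8,0,1],[0,0,0,0,-2.0,0,1],[0,0,0,0,-2.2,0,1],[0,0,0,0,-2.4,0,1],[0,0,0,0,-2.6,0,1]])

```text
clock: 10.85
tcp_pos: [0.5221, -0.0801, 0.0688]
ee_rot: [[-0.992, -0.13, -0.0], [-0.13, 0.992, 0.0], [0.0, 0.0, -1.0]]
force: [0.2, -0.8, -1.5]
width: 0.251
gripper_force: 60.5
```

```bash
python3 - <<'E'
from h import *
s=bot.observe();print(s['clock'],s['tcp_pos'],s['force'],s['width'])
plan([.5300,-.1321,.070],187.45)
E
```

```text
10.85 [ 0.5220528  -0.08013056  0.06880129] [ 0.20830788 -0.78443276 -1.5499652 ] 0.2514568296418234
row [ 0.   -0.    0.   -0.04 -1.75 -0.04] dist 52.587239845365325
```

move_arm(series=[[0,0,0,0,-0.2,0,1],[0,0,0,0,-0.4,0,1],[0,0,0,0,-0.6,0,1],[0,0,0,0,-0.8,0,1],[0,0,0,0,-1.0,0,1],[0,0,0,0,-1.2,0,1],[0,0,0,0,-1.4,0,1],[0,0,0,0,-1.55,0,1],[0,0,0,0,-1.7,0,1],[0,0,0,0,-1.7,0,1]])

```text
clock: 11.68
tcp_pos: [0.5289, -0.1312, 0.0688]
ee_rot: [[-0.992, -0.129, 0.0], [-0.129, 0.992, -0.0], [-0.0, -0.0, -1.0]]
force: [0.4, -0.7, -2.2]
width: 0.253
gripper_force: 60.5
```

move_arm(series=[[0,0,0,0,0,-0.6,1],[0,0,0,0,0,-1.4,1],[0,0,0,0,0,-2.6,1],[0,0,0,0,0,-3.8,1],[0,0,0,0,0,-4.2,1],[0,0,0,0,0,-4.2,1]])

```text
clock: 12.18
tcp_pos: [0.5307, -0.1309, 0.1984]
ee_rot: [[-0.991, -0.13, 0.006], [-0.13, 0.991, -0.002], [-0.006, -0.003, -1.0]]
force: [-0.1, -0.9, -2.0]
width: 0.249
gripper_force: 60.7
```

```bash
python3 - <<'E'
from h import *
s=bot.observe();print(s['clock'],s['tcp_pos'],s['force'],s['width'])
im=cam('top');save(im,'t2.png');a=cv2.imread('pics/t2.png')[170:260,230:390]
cv2.imwrite('pics/t2c.png',cv2.resize(a,None,fx=5,fy=5,interpolation=cv2.INTER_CUBIC))
plan([.4675,-.372,.19],179.5)
E
```

```text
12.1833 [ 0.53069107 -0.13085834  0.19844233] [-0.0819286  -0.92516096 -1.97287749] 0.24861612267886293
row [-0.01  0.03  1.59  3.1  -7.71  0.2 ] dist 249.4450278389795
```

View pics/t2c.png

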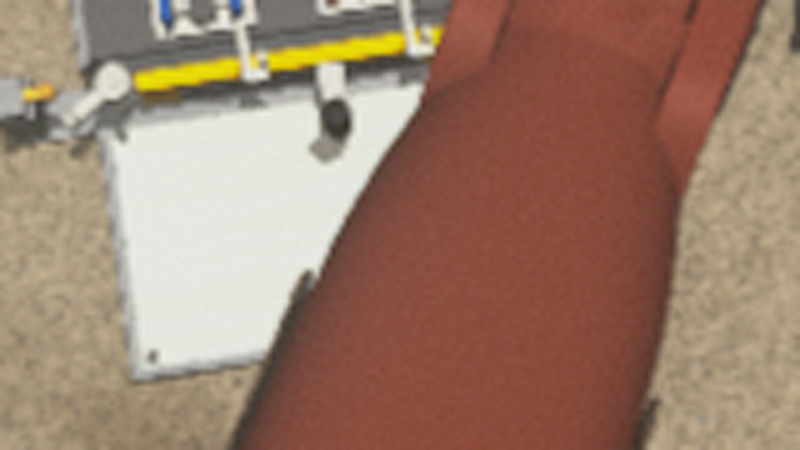

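move_arm(series=[[0,0,0.5,0.4,-1.1,0,1],[0,0,1,0.8,-2.2,0,1],[0,0,1.6,1.3,-3.3,0,1],[0,0,1.6,1.8,-4.4,0,1],[0,0,1.6,2.3,-5.5,0,1],[0,0,1.6,2.7,-6.6,0.2,1],[0,0,1.6,3.05,-7.4,0.2,1],[0,0,1.6,3.1,-7.7,0.2,1],[0,0,1.6,3.1,-7.7,0.2,1],[0,0,1.6,3.1,-7.7,0.2,1]])

```text
clock: 13.07
tcp_pos: [0.4659, -0.3706, 0.1873]
ee_rot: [[-1.0, 0.01, -0.002], [0.01, 1.0, 0.002], [0.002, 0.002, -1.0]]
force: [0.7, -0.3, -1.8]
width: 0.252
gripper_force: 60.6
```

```bash
python3 - <<'E'
from h import *
s=bot.observe();print(s['clock'],s['tcp_pos'],s['force'],s['width'])
im=cam('top');save(im,'t3.png');a=cv2.imread('pics/t3.png')[170:260,230:390]
cv2.imwrite('pics/t3c.png',cv2.resize(a,None,fx=5,fy=5,interpolation=cv2.INTER_CUBIC))
plan([.4675,-.372,.0485],179.5)
E
```

```text
13.0667 [ 0.46590321 -0.37055171  0.18725146] [ 0.65749797 -0.30059654 -1.75538783] 0.25226542897701104
row [ 0.02 -0.02 -0.   -0.05 -0.08  4.64] dist 139.1893155225882
```

View pics/t3c.png

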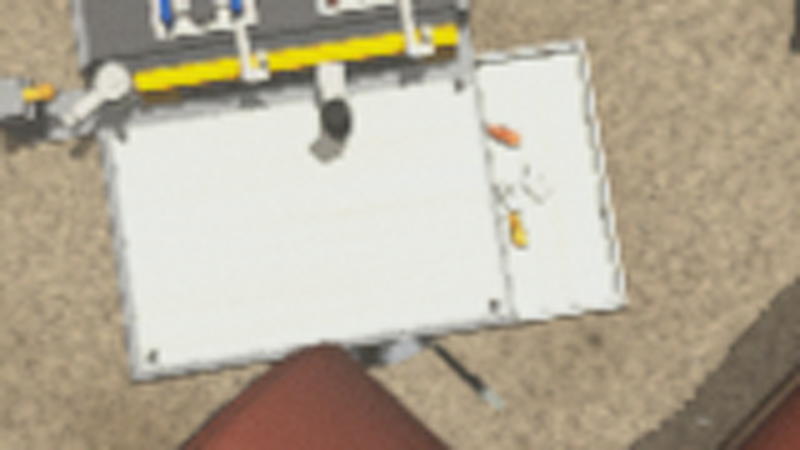

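All four chips lie in the trough (crop 505,135; 503,195; 538,185; 518,228) and the apron is clear. I'll set the scraper down.

move_arm(series=[[0,0,0,0,0,1,1],[0,0,0,0,0,2,1],[0,0,0,0,0,3,1],[0,0,0,0,0,3.8,1],[0,0,0,0,0,4.2,1],[0,0,0,0,0,4.4,1],[0,0,0,0,0,4.55,1],[0,0,0,0,0,4.65,1],[0,0,0,0,0,4.65,1],[0,0,0,0,0,4.65,1]])

```text
clock: 13.95
tcp_pos: [0.467, -0.3716, 0.0502]
ee_rot: [[-1.0, 0.009, 0.001], [0.009, 1.0, -0.001], [-0.001, -0.001, -1.0]]
force: [1.7, -0.1, -1.4]
width: 0.251
gripper_force: 60.6
```

```bash
python3 - <<'E'
from h import *
s=bot.observe();print(s['clock'],s['tcp_pos'],s['force'],s['width'])
E
```

```text
13.95 [ 0.46700186 -0.37158784  0.0501865 ] [ 1.72971881 -0.07061089 -1.3996235 ] 0.2506399292716908
```

move_arm(series=[[0,0,0,0,0,0.04,1],[0,0,0,0,0,0.08,1],[0,0,0,0,0,0.08,1],[0,0,0,0,0,0.08,1]])

```text
clock: 14.28
tcp_pos: [0.4669, -0.3718, 0.0475]
ee_rot: [[-1.0, 0.01, 0.001], [0.01, 1.0, -0.001], [-0.001, -0.001, -1.0]]
force: [0.9, 0.1, 3.3]
width: 0.246
gripper_force: 61.1
```

move_arm(series=[[0,0,0,0,0,0,-1],[0,0,0,0,0,0,-1],[0,0,0,0,0,0,-1],[0,0,0,0,0,0,-1],[0,0,0,0,0,0,-1],[0,0,0,0,0,0,-1],[0,0,0,0,0,0,-1],[0,0,0,0,0,0,-1]])

```text
clock: 14.95
tcp_pos: [0.4664, -0.3714, 0.0469]
ee_rot: [[-1.0, 0.009, -0.0], [0.009, 1.0, 0.0], [0.0, 0.0, -1.0]]
force: [-0.8, -0.2, -0.1]
width: 1.002
gripper_force: 0.0
```

move_arm(series=[[0,0,0,0,0,-1,-1],[0,0,0,0,0,-2,-1],[0,0,0,0,0,-3.3,-1],[0,0,0,0,0,-4.6,-1],[0,0,0,0,0,-6,-1],[0,0,0,0,0,-6.5,-1],[0,0,0,0,0,-6.5,-1]])

```text
clock: 15.53
tcp_pos: [0.4681, -0.373, 0.247]
ee_rot: [[-1.0, 0.009, 0.006], [0.009, 1.0, -0.006], [-0.006, -0.006, -1.0]]
force: [0.8, 0.6, -0.0]
width: 1.001
gripper_force: 0.0
```

```bash
python3 - <<'E'
from h import *
im=cam('wrist')
s=bot.observe();print(s['clock'],s['tcp_pos'],s['width'])
P=cloud(im);m=(abs(P[...,0]-.467)<.09)&(abs(P[...,1]+.37)<.05)&(im['range_z']>0)
for lo,hi in((.015,.035),(.078,.095)):
    q=P[m&(P[...,2]>lo)&(P[...,2]<hi)]
    print(len(q),q[:,2].mean(),cv2.minAreaRect(q[:,:2].astype(np.float32)))
plan([.52,-.03,.24],187.45)
E
```

```text
15.5833 [ 0.46732838 -0.37232     0.24419085] 1.0010394908963216
1230 0.024610980423052313 ((0.46726614236831665, -0.37261903285980225), (0.02584598958492279, 0.11832583695650101), 89.16180419921875)
679 0.08481077223639535 ((0.46704596281051636, -0.37234029173851013), (0.03465738892555237, 0.021723223850131035), 0.2007235288619995)
row [-0.04  0.03 -1.6  -1.65 11.43  0.11] dist 346.37385067513196
```

```bash
python3 - <<'E'
from h import *
plan([.6547,-.0239,.21],187.45)
E
```

```text
row [-0.04  0.03 -1.6  -6.13 11.68  1.12] dist 397.0813930160106
```

move_arm(series=[[0,0,-0.8,-0.6,1.2,0,-1],[0,0,-1.6,-1.2,2.4,0,-1],[0,0,-1.6,-1.8,3.6,0,-1],[0,0,-1.6,-2.4,4.8,0.3,-1],[0,0,-1.6,-3.1,6,0.5,-1],[0,0,-1.6,-3.7,7.2,0.7,-1],[0,0,-1.6,-4.3,8.4,0.9,-1],[0,0,-1.6,-4.9,9.6,1.1,-1],[0,0,-1.6,-5.6,10.8,1.1,-1],[0,0,-1.6,-6.1,11.7,1.1,-1]])

```text
clock: 16.42
tcp_pos: [0.6527, -0.0189, 0.2066]
ee_rot: [[-0.991, -0.131, -0.003], [-0.131, 0.991, 0.001], [0.003, 0.001, -1.0]]
force: [-0.3, 0.2, -0.8]
width: 1.0
gripper_force: 0.0
```

move_arm(series=[[0,0,0,0,0,0,-1],[0,0,0,0,0,0,-1],[0,0,0,0,0,0,-1],[0,0,0,0,0,0,-1]])

```text
clock: 16.75
tcp_pos: [0.652, -0.0231, 0.2082]
ee_rot: [[-0.992, -0.129, -0.001], [-0.129, 0.992, -0.0], [0.001, 0.0, -1.0]]
force: [0.8, -0.3, 0.5]
width: 1.0
gripper_force: 0.0
```

```bash
cat >> h.py <<'E'
A_=np.radians(7.45);RB=np.array([[np.cos(A_),-np.sin(A_)],[np.sin(A_),np.cos(A_)]]);TB=np.array([.6165,.0215])
def b2w(x,y): return RB@[x/1e3,y/1e3]+TB
def tabs():
    im=cam('wrist');P=cloud(im);px=im['pixels'].astype(int);ok=im['range_z']>0
    for c,(i,j) in dict(red=(0,2),blue=(2,0)).items():
        m=ok&(px[...,i]>1.8*px[...,j]+20)&(px[...,i]>1.6*px[...,1])&(P[...,2]>.09)&(P[...,2]<.12)
        B=((P[...,:2]-TB)@RB)[m]*1e3
        k=(abs(B[:,0]-32)<40)&(abs(B[:,1])<110);B=B[k]
        if len(B)<20: print(c,len(B));continue
        t=P[...,2][m][k]>.106
        lo,hi=np.percentile(B[t,1],[1,99]);print(c,len(B),'x',np.round(np.percentile(B[t,0],[2,50,98]),1),'y',np.round([lo,hi],1),'mid',round((lo+hi)/2,1),'z',P[...,2][m][k].max())
    return im
E
python3 - <<'E'
from h import *
s=bot.observe();print(s['clock'],s['tcp_pos'])
im=tabs();save(im,'w4.png')
E
```

```text
16.75 [ 0.65195579 -0.02314805  0.20815125]
red 475 x [19.2 29.9 41.8] y [-72.4 -25.3] mid -48.9 z 0.11275631181871021
blue 838 x [19.4 30.  41. ] y [26.5 74.2] mid 50.3 z 0.11235616243544594
```

View pics/w4.png

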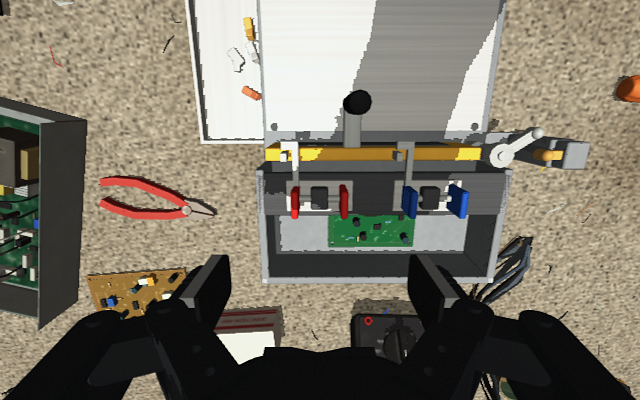

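```bash
python3 - <<'E'
from h import *
plan([*b2w(31,-49.2),.087],187.45)
plan([*b2w(31,50.3),.087],187.45)
E
```

```text
row [ 0.   -0.01 -0.02 -0.06 -0.    4.05] dist 121.5065422248514
row [ 0.   -0.01 -0.02 -0.05  3.31  4.05] dist 156.95764814099675
```

move_arm(series=[[0,0,0,-0.06,0,1,-1],[0,0,0,-0.06,0,2,-1],[0,0,0,-0.06,0,2.8,-1],[0,0,0,-0.06,0,3.4,-1],[0,0,0,-0.06,0,3.8,-1],[0,0,0,-0.06,0,4.0,-1],[0,0,0,-0.06,0,4.0,-1],[0,0,0,-0.06,0,4.0,-1]])

```text
clock: 17.47
tcp_pos: [0.6546, -0.0226, 0.0895]
ee_rot: [[-0.992, -0.129, 0.0], [-0.129, 0.992, -0.0], [-0.0, -0.0, -1.0]]
force: [0.5, 0.2, 0.3]
width: 1.004
gripper_force: 0.0
```

move_arm(series=[[0,0,0,0,0,0,1],[0,0,0,0,0,0,1],[0,0,0,0,0,0,1],[0,0,0,0,0,0,1],[0,0,0,0,0,0,1],[0,0,0,0,0,0,1],[0,0,0,0,0,0,1],[0,0,0,0,0,0,1],[0,0,0,0,0,0,1],[0,0,0,0,0,0,1]], squeeze=30)

```text
clock: 18.3
tcp_pos: [0.6554, -0.0223, 0.0902]
ee_rot: [[-0.992, -0.13, 0.002], [-0.13, 0.992, -0.001], [-0.002, -0.001, -1.0]]
force: [-1.2, -2.3, 7.5]
width: 0.345
gripper_force: 30.0
```

move_arm(series=[[0,0,0,0,0,0,-1],[0,0,0,0,0,0,-1],[0,0,0,0,0,0,-1],[0,0,0,0,0,0,-1],[0,0,0,0,0,0,-1],[0,0,0,0,0,0,-1],[0,0,0,0,0,-1,-1],[0,0,0,0,0,-2,-1],[0,0,0,0,0,-3,-1],[0,0,0,0,0,-3,-1]])

```text
clock: 19.13
tcp_pos: [0.6575, -0.0223, 0.1853]
ee_rot: [[-0.991, -0.13, 0.009], [-0.13, 0.992, -0.001], [-0.009, -0.002, -1.0]]
force: [1.1, 0.8, 1.3]
width: 1.001
gripper_force: 0.0
```

move_arm(series=[[0,0,0,0,1.1,0,-1],[0,0,0,0,2.2,0,-1],[0,0,0,0,3.3,0,-1],[0,0,0,0,3.3,0,-1],[0,0,0,0,3.3,0,-1],[0,0,0,0,3.3,0,-1]])

```text
clock: 19.63
tcp_pos: [0.6418, 0.076, 0.1788]
ee_rot: [[-0.991, -0.13, 0.0], [-0.13, 0.991, -0.0], [-0.0, -0.0, -1.0]]
force: [-0.2, -0.5, -0.7]
width: 0.999
gripper_force: 0.0
```

```bash
python3 - <<'E'
from h import *
s=bot.observe();print(s['clock'],s['tcp_pos'],s['force'])
tabs()
plan([*b2w(31,50.3),.088],187.45)
E
```

```text
19.6333 [0.64176348 0.0760346  0.17881995] [-0.23823431 -0.45969358 -0.67989684]
red 1152 x [19.3 30.2 42. ] y [-64.3 -32.8] mid -48.6 z 0.11226692110375908
blue 603 x [19.2 29.5 41.2] y [27.8 74.5] mid 51.1 z 0.11241246074227587
row [-0.    0.   -0.    0.04  0.    3.03] dist 90.8103722758712
```

Red is in (31.5 mm apart). Now blue.

move_arm(series=[[0,0,0,0.04,0,1,-1],[0,0,0,0.04,0,1.9,-1],[0,0,0,0.04,0,2.5,-1],[0,0,0,0.04,0,2.9,-1],[0,0,0,0.04,0,3.0,-1],[0,0,0,0.04,0,3.0,-1],[0,0,0,0.04,0,3.0,-1]])

```text
clock: 20.27
tcp_pos: [0.6411, 0.0753, 0.0896]
ee_rot: [[-0.992, -0.129, 0.001], [-0.129, 0.992, -0.0], [-0.001, -0.0, -1.0]]
force: [0.0, -0.6, 0.1]
width: 1.004
gripper_force: 0.0
```

move_arm(series=[[0,0,0,0,0,0,1],[0,0,0,0,0,0,1],[0,0,0,0,0,0,1],[0,0,0,0,0,0,1],[0,0,0,0,0,0,1],[0,0,0,0,0,0,1],[0,0,0,0,0,0,1],[0,0,0,0,0,0,1],[0,0,0,0,0,0,1],[0,0,0,0,0,0,1]], squeeze=30)

```text
clock: 21.1
tcp_pos: [0.6411, 0.0765, 0.0901]
ee_rot: [[-0.991, -0.13, 0.002], [-0.13, 0.991, 0.001], [-0.002, 0.0, -1.0]]
force: [-1.6, 2.0, 7.7]
width: 0.346
gripper_force: 30.1
```

move_arm(series=[[0,0,0,0,0,0,-1],[0,0,0,0,0,0,-1],[0,0,0,0,0,0,-1],[0,0,0,0,0,0,-1],[0,0,0,0,0,0,-1],[0,0,0,0,0,0,-1],[0,0,0,0,0,-1,-1],[0,0,0,0,0,-2,-1],[0,0,0,0,0,-3.4,-1],[0,0,0,0,0,-4,-1]])

```text
clock: 21.93
tcp_pos: [0.6419, 0.0761, 0.2138]
ee_rot: [[-0.992, -0.13, 0.005], [-0.13, 0.992, 0.0], [-0.005, -0.001, -1.0]]
force: [0.4, 0.6, 1.2]
width: 1.002
gripper_force: 0.0
```

move_arm(series=[[0,0,0,1,-1,0,-1],[0,0,0,2,-2,0,-1],[0,0,0,2,-2,0,-1],[0,0,0,2,-2,0,-1],[0,0,0,2,-2,0,-1]])

```text
clock: 22.35
tcp_pos: [0.5891, 0.0087, 0.2092]
ee_rot: [[-0.992, -0.129, 0.001], [-0.129, 0.992, 0.0], [-0.001, 0.0, -1.0]]
force: [1.6, 0.1, -0.6]
width: 1.0
gripper_force: 0.0
```

```bash
python3 - <<'E'
from h import *
s=bot.observe();print(s['clock'],s['tcp_pos'],s['joint_positions'])
im=tabs();P=cloud(im);B=(P[...,:2]-TB)@RB*1e3
m=(P[...,2]>.108)&(P[...,2]<.125)&(abs(B[...,0]+50)<25)&(abs(B[...,1]+20)<25)&(im['range_z']>0)
print('knob top',m.sum(),cv2.minAreaRect(B[m].astype(np.float32)))
print(nets.pinpoint('wrist','gate_knob')[:1])
E
```

```text
22.35 [0.58914471 0.00868538 0.20924448] [-6.27158418e+00  2.43233057e+01 -8.45770971e-01  6.47838168e+01
  1.63325506e-02 -1.36810207e+01]
red 513 x [19.2 29.4 41.6] y [-64.  -33.2] mid -48.6 z 0.1127577149587633
blue 579 x [19.  29.  41.2] y [34.7 66.2] mid 50.5 z 0.11235125412381439
knob top 408 ((-51.07200622558594, -19.143829345703125), (16.784683227539062, 17.382116317749023), 88.4474868774414)
[{'at': [310.2, 177.6], 'conf': 0.62}]
```

```bash
python3 - <<'E'
from h import *
plan([*b2w(-51,-19.4),.083],187.45)
E
```

```text
row [ 0.    0.01  0.01  0.76 -0.36  4.2 ] dist 128.38820587782465
```

move_arm(series=[[0,0,0,0.76,-0.36,0.3,-1],[0,0,0,0.76,-0.36,1,-1],[0,0,0,0.76,-0.36,2,-1],[0,0,0,0.76,-0.36,3,-1],[0,0,0,0.76,-0.36,3.7,-1],[0,0,0,0.76,-0.36,4.1,-1],[0,0,0,0.76,-0.36,4.2,-1],[0,0,0,0.76,-0.36,4.2,-1]])

```text
clock: 23.12
tcp_pos: [0.5675, -0.0041, 0.082]
ee_rot: [[-0.991, -0.131, -0.002], [-0.131, 0.991, 0.0], [0.002, 0.001, -1.0]]
force: [0.2, -0.2, 0.6]
width: 0.999
gripper_force: 0.0
```

move_arm(series=[[0,0,0,0,0,0,1],[0,0,0,0,0,0,1],[0,0,0,0,0,0,1],[0,0,0,0,0,0,1],[0,0,0,0,0,0,1],[0,0,0,0,0,0,1],[0,0,0,0,0,0,1],[0,0,0,0,0,0,1],[0,0,0,0,0,0,1],[0,0,0,0,0,0,1]], squeeze=60)

```text
clock: 23.95
tcp_pos: [0.568, -0.0041, 0.0836]
ee_rot: [[-0.991, -0.13, 0.001], [-0.13, 0.991, 0.001], [-0.001, 0.001, -1.0]]
force: [-0.8, 5.6, 4.9]
width: 0.193
gripper_force: 58.3
```

```bash
python3 - <<'E'
from h import *
s=bot.observe();print(s['clock'],s['tcp_pos'],s['width'],s['force'],s['gripper_force'])
H=np.array([-6,110.]);k=RB.T@(np.array(s['tcp_pos'][:2])-TB)*1e3;print('k',k,np.linalg.norm(k-H))
R=np.array(s['ee_rot'])[:2,:2]
for a in range(5,96,5):
    c,n=np.cos(np.radians(a)),np.sin(np.radians(a))
    q=H+np.array([[c,n],[-n,c]])@(k-H)
    print(a,np.round(R.T@RB@(q-k)/30,2),np.round(b2w(*q),3))
E
```

```text
23.95 [ 0.56800453 -0.00408889  0.08358279] 0.19328436569626475 [-0.80051498  5.56018974  4.94517395] 58.32212448120117
k [-51.40397432 -19.08491224] 136.8372590112633
5 [0.37 0.15] [ 0.556 -0.001]
10 [0.72 0.33] [0.545 0.003]
15 [1.06 0.54] [0.534 0.008]
20 [1.38 0.78] [0.524 0.014]
25 [1.68 1.04] [0.514 0.02 ]
30 [1.95 1.33] [0.505 0.028]
35 [2.19 1.65] [0.496 0.036]
40 [2.41 1.98] [0.489 0.045]
45 [2.6  2.33] [0.482 0.055]
50 [2.75 2.7 ] [0.476 0.065]
55 [2.88 3.08] [0.47  0.076]
60 [2.97 3.46] [0.466 0.087]
65 [3.02 3.86] [0.463 0.099]
70 [3.05 4.26] [0.461 0.111]
75 [3.03 4.65] [0.46  0.122]
80 [2.98 5.05] [0.46  0.134]
85 [2.9  5.44] [0.46  0.146]
90 [2.79 5.82] [0.462 0.158]
95 [2.64 6.19] [0.465 0.17 ]
```

move_arm(series=[[0,0,0.5,0.19,0.07,0,1],[0,0,1,0.37,0.15,0,1],[0,0,2,0.72,0.33,0,1],[0,0,3,1.06,0.54,0,1],[0,0,3,1.06,0.54,0,1]], squeeze=80)

```text
clock: 24.37
tcp_pos: [0.5334, 0.0079, 0.0837]
ee_rot: [[-0.991, 0.136, 0.001], [0.136, 0.991, 0.001], [-0.001, 0.001, -1.0]]
force: [2.3, 1.2, -0.2]
width: 0.186
gripper_force: 78.3
```

```bash
cat > k.py <<'E'
from h import *
import sys
s=bot.observe();print(s['clock'],s['tcp_pos'],s['width'],s['force'],s['gripper_force'])
H=np.array([-6,110.]);k0=np.array([-51.4,-19.1])-H;k=RB.T@(np.array(s['tcp_pos'][:2])-TB)*1e3-H
R=np.array(s['ee_rot'])[:2,:2];ang=lambda v:np.degrees(np.arctan2(v[1],v[0]))
a0=(ang(k0)-ang(k))%360;yaw=np.degrees(np.arctan2(R[1,0],R[0,0]))%360
print('gate',a0,'r',np.linalg.norm(k),'tool turn',187.45-yaw)
for a in np.arange(float(sys.argv[1]),float(sys.argv[2])+.1,5):
    c,n=np.cos(np.radians(a)),np.sin(np.radians(a))
    q=np.array([[c,n],[-n,c]])@k0
    print(a,round((a-187.45+yaw)/5,2),np.round(R.T@RB@(q-k)/30,2))
E
python3 k.py 20 65
```

```text
24.3667 [0.53339672 0.00787859 0.08372002] 0.18563171725496055 [ 2.26459394  1.21480492 -0.22809018] 78.33598852157593
gate 15.362473175955756 r 137.18069186785317 tool turn 15.254641301842696
20.0 0.95 [0.34 0.15]
25.0 1.95 [0.69 0.33]
30.0 2.95 [1.03 0.53]
35.0 3.95 [1.35 0.77]
40.0 4.95 [1.65 1.04]
45.0 5.95 [1.92 1.33]
50.0 6.95 [2.17 1.64]
55.0 7.95 [2.39 1.97]
60.0 8.95 [2.58 2.32]
65.0 9.95 [2.74 2.69]
```

move_arm(series=[[0,0,0.95,0.34,0.15,0,1],[0,0,1.95,0.69,0.33,0,1],[0,0,2.95,1.03,0.53,0,1],[0,0,3.95,1.35,0.77,0,1],[0,0,4.95,1.65,1.04,0,1],[0,0,5.95,1.92,1.33,0,1],[0,0,6.95,2.17,1.64,0,1],[0,0,7.95,2.39,1.97,0,1],[0,0,8.95,2.58,2.32,0,1],[0,0,8.95,2.58,2.32,0,1]])

```text
clock: 25.2
tcp_pos: [0.4647, 0.0867, 0.0836]
ee_rot: [[-0.608, 0.794, -0.001], [0.794, 0.608, -0.001], [-0.0, -0.002, -1.0]]
force: [-7.4, -5.0, 13.7]
width: 0.193
gripper_force: 80.3
```

```bash
python3 k.py 65 90
```

```text
25.2 [0.46474847 0.08673133 0.08356382] 0.19253565676278678 [-7.41665021 -4.99997504 13.7204182 ] 80.31280159950256
gate 59.94807921253776 r 138.40874897797167 tool turn 59.9950773305451
65.0 1.0 [0.36 0.2 ]
70.0 2.0 [0.71 0.38]
75.0 3.0 [1.05 0.59]
80.0 4.0 [1.37 0.83]
85.0 5.0 [1.66 1.09]
90.0 6.0 [1.94 1.38]
```

move_arm(series=[[0,0,1,0.36,0.2,-0.02,1],[0,0,2,0.71,0.38,-0.03,1],[0,0,3,1.05,0.59,-0.03,1],[0,0,4,1.37,0.83,-0.03,1],[0,0,5,1.66,1.09,-0.03,1],[0,0,5.7,1.86,1.3,-0.03,1],[0,0,5.7,1.86,1.3,-0.03,1],[0,0,5.7,1.86,1.3,-0.03,1],[0,0,5.7,1.86,1.3,-0.03,1]])

```text
clock: 25.95
tcp_pos: [0.4595, 0.154, 0.0836]
ee_rot: [[-0.161, 0.987, -0.006], [0.987, 0.161, -0.001], [0.0, -0.006, -1.0]]
force: [-13.9, -0.1, 14.0]
width: 0.185
gripper_force: 80.5
```

```bash
python3 k.py 85 90;python3 - <<'E'
from h import *
a=None
for i,c in enumerate(['top','side']):
    im=cam(c);save(im,c+'9.png')
t=cv2.imread('pics/top9.png')[150:260,220:390];s=cv2.imread('pics/side9.png')[150:300,220:420]
t=cv2.resize(t,(400,259));s=cv2.resize(s,(400,300))
cv2.imwrite('pics/end.png',np.vstack([t,s]))
E
```

```text
25.95 [0.4594508  0.15402564 0.08359845] 0.18537008762794677 [-13.91570209  -0.10705311  14.02213416] 80.46482920646667
gate 88.1172618893113 r 138.96619182332188 tool turn 88.18236245501963
85.0 -0.64 [-0.26 -0.01]
90.0 0.36 [0.12 0.12]
```

View pics/end.png

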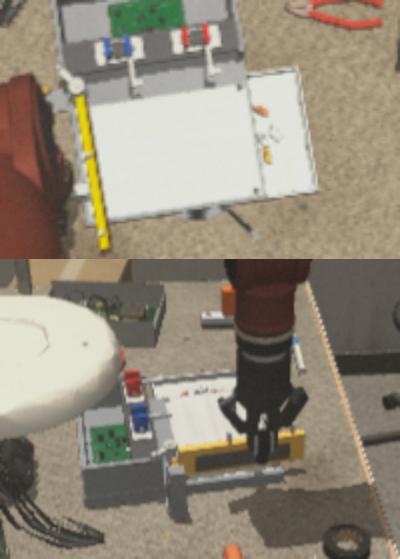

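The top view shows the gate square to its closed position, the chips in the trough, and both catches in. The side view shows the scraper standing. I'll ease the small grip strain, then hand in.

move_arm(series=[[0,0,0,0,-0.05,-0.04,1],[0,0,0,0,-0.05,-0.04,1],[0,0,0,0,-0.05,-0.04,1],[0,0,0,0,-0.05,-0.04,1]])

```text
clock: 26.38
tcp_pos: [0.4594, 0.1534, 0.0839]
ee_rot: [[-0.16, 0.987, -0.004], [0.987, 0.16, -0.001], [-0.0, -0.005, -1.0]]
force: [-5.2, -1.9, -8.7]
width: 0.189
gripper_force: 80.7
```

```bash
python3 k.py 90 90; python3 -c "
from bench import bot
print(bot.job_done())"
```

```text
26.3833 [0.45935156 0.15337427 0.08391313] 0.18864242759275274 [-5.191337   -1.87615536 -8.68414971] 80.65856695175171
gate 87.8456520709911 r 138.95189583671063 tool turn 88.24160725873828
90.0 0.35 [0.14 0.13]
the job is handed in; nothing more can be done
None
```

The job is done and handed in at 26.4 s: all four chips are in the trough, the scraper stands upright and released, red then blue are squeezed in, and the gate is held open at about 88°; the hand-in returned no verdict.

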